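# Clear the spring door of a tool caddy and press it open

## Task

A stainless steel socket has been left standing on the spring door of the green tool caddy. With your fingertips push the socket across, without lifting it or tipping it over, until it stands wholly on the fixed deck beside the door; then press the door down at its free edge, over the push-to-open catch, and let go so that it springs ajar. Leave it ajar and leave everything else where it is.

Things in the scene. Friction and masses are not known exactly. Their poses are not given: they have to be found in the camera images.
- caddy: Green plastic tool caddy, 140 (x) by 280 (y) by 110 mm high, fixed to the shelf. Origin at the centre of its underside; z up; -x is its front, towards the robot. Its top is flat: the half at +y is the spring door, the half at -y the fixed deck, flush with it (1 mm lower); the seam between them runs along x at y = 0.
- deck_middle (a point): Centre of the fixed deck, on its top face (109 mm above the caddy's underside). The deck measures 132 (x) by 135 mm (y) inside a rim 6 mm high on its three outer sides; there is no rim or step up at the side to the door. It is bare but for the tire levers along its back (+x) edge. Axes as the caddy's.
- socket_center (a point): Centre of the stainless steel socket, a plain upright cylinder 30 mm in diameter at the foot (26 mm at the top) and 40 mm high, about 0.13 kg, loose; the point lies 20 mm above its foot. It starts standing upright on the door. It must end standing on the deck.
- door_press (a point): Point on the flat top face of the door (128 by 132 mm, top 110 mm above the shelf), above the catch: 18 mm in from the free edge (on the caddy's -x side), midway along the door, 112 mm from the hinge. Axes are the door's: x from free edge to hinge, y along the hinge, z out of the top face.
- door (a joint): Angle of the door (rad) about the hinge along its back (+x) edge: 0 shut and latched, positive opening upwards. Pressing at point door_press by about 3 mm (to -0.03, 3 to 4 N) frees the catch; a stop lies at -0.055 (6 mm). Let go, it springs up to about 0.42 and stays, free edge some 50 mm up. It does not catch again.
- levers: Pair of yellow plastic tire levers clipped side by side, 27 (x) by 102 (y) by 11 mm, lying on the deck along the caddy's back edge, loose; origin at the centre of the underside. A bystander.
- bowl: Speckled blue ceramic bowl, 120 mm across and 55 mm high, on the shelf at the door end of the caddy; origin at the centre of the underside. A bystander.
- tray: Chrome spoke nipple tray with eight compartments, 75 by 120 by 18 mm, on the shelf in front of the caddy; origin at the centre of the underside. A bystander.
- oil: White plastic oil bottle, 48 mm in diameter, 140 mm high; origin at the centre of the underside. A bystander.
- spanner: Steel spanner, 170 mm long, lying flat. A bystander.
- tape: Black roll of tape, 80 mm across, 22 mm high, lying flat; origin at the centre of the underside. A bystander.
- mug: White mug, 80 mm across, 90 mm high; origin at the centre of the underside. A bystander.
- socket: The same socket: origin at the centre of its foot, z along its axis.

How it is judged:
By the outcome, as a careful person would: the job done as asked, in the order asked, and still so for the second after the job is handed in, with the robot touching nothing.
It also fails if it takes over 48 s, if anything falls off the work surface, if the arm or the gripper's body presses on something with over 40 N, if the wrist force passes 120 N, or if a joint passes its speed limit or range.

## Robot

A 6-joint arm with a two-finger parallel gripper is mounted at the origin on the work surface. World frame = base frame: x ahead of the robot, y to its left, z up, the work surface at z = 0. Lengths are in m, angles in rad, forces in N, time in s.
With the tool pointing down it reaches from about 0.3 to 0.825 m from the base axis. Payload 5.4 kg.
Tool frame: the origin (TCP) lies midway between the tips of the shut fingers; the grasp point (between the pads) lies manip.grip_point_offset behind it (manip.grip_point_offset is the distance from the TCP to the grasp point, in m); z points along the fingers, y is the line along which they close (so a half turn about z gives the same grasp; the last joint's range is limited). The gripper opens to 92 mm and grips with 3 to 60 N. Pads are 20 mm wide; open, the fingers measure 128 mm over their backs; the gripper's body (75 mm by 189 mm) begins 69 mm behind the grasp point.
Start: joints at [0.926, 0.158, 1.597, -0, 1.386, -0.21], TCP at [0.242, 0.521, 0.215] pointing down, gripper open.
Joint ranges: [-2.91, 2.91], [-0.94, 2.29], [0.18, 2.7], [-1.29, 4.43], [0.17, 2.64], [-3, 3]. Speed limits (rad/s): [2.57, 2.57, 3.14, 3.14, 3.14, 3.14].

## Interface

Orientations are given as a unit quaternion [w, x, y, z].
In Python, from rig import manip gives the robot as it stands. The module is installed in compiled form; this text tells all that it offers.
- The arm moves only by the tool send_rows, never from a script. Its argument "moves" is a list of rows, each an object with "slide": the shift along the world's x, y, z in m, a list of three; "turn": the turn, a rotation vector about the world's x, y, z in rad, a list of three; "jaw": the closure, from -1 (fully open) to 1 (shut). In form: [{"slide": [x, y, z], "turn": [ax, ay, az], "jaw": jaw}, ...]. A call has 1 to 10 rows; each row is the pose to reach, as a shift and turn from the pose commanded when the call began; what a row does not reach only later rows make up. A row lasts 1/12 s, in which the tool goes at most 41.7 mm and 7.16 degrees, less where a joint would pass 70% of its speed; a pose out of reach is approached as far as the arm can. A call with a gripper value outside its range is refused whole. The fingers move at their own pace and stop on an object; "newtons" is the grip in N (left out, the last holds). Time passes only in rows, so rows that repeat a pose let the fingers close. It gives the time, the measured TCP pose, the force, the opening and the grip force at its end, in the units of the state.
- manip.get_obs(): the state, without advancing time (a new reading comes with each control period).
- manip.snapshot(name): name is "side" or "top"; returns the picture (384x512x3 uint8, red, green, blue); there is no depth.
- manip.calibration(name): a dict with "intrinsics" (3x3 intrinsics, pixels), "distortion" ([k1, k2, p1, p2, k3] as OpenCV has them; the pictures are not rectified), "rvec" (rotation vector, rad) and "tvec" (3), from world to camera coordinates, as OpenCV has them. Camera axes: x right, y down, z forward; pixel columns grow to the right and rows downward; lengths in m; the calibration is good to about 2 mm. A picture is of the moment at which its call begins. calibration takes no time and is no camera call.
- manip.sign_off(): hands the job in; it is judged then, once.
Trained networks look in the newest picture that a camera, given by its name, has taken for a name from the list of things; names that differ only in an ending like _2 or _b are one class to them, and where a whole thing is asked for, a point or a joint stands for the part that bears it (a point fixed in the world has none). Each returns a list of dicts, best first, with "confidence" (0 to 1); they miss things now and then, are a little off and sometimes report something else, mostly with a low value. They report only what shows in the picture. A call takes as long as a camera call.
- manip.search_frame(camera, name): "bbox" ([left, top, right, bottom] in pixels, round what is visible of it).
The state is a dict: "t": time; "qpos": joint angles; "joint_vel": joint speeds; "effort": joint torques, N m; "eef_pos": TCP position; "orientation": TCP orientation; "ft_force": force on the tool from outside, world axes, zero at the start; "ft_torque": the same for the moment, N m; "width": opening from 0.0 (shut) to 1.0 (fully open); "grasp_force": force on a finger pad.
Only numpy, scipy, OpenCV 4.12 (cv2) and the standard library are available. Lean on these libraries where they do the work, as an engineer would, in place of code of your own. Each camera call takes 0.05 s, during which the arm holds its last target. There are 200 camera calls.

## Working session

There is one attempt and no reset: what is moved stays moved. The work goes in short steps, Python scripts to look and compute and a tool call to move; the robot and the scene stay as the last step left them, time stands still between calls to the robot, and variables do not carry over. Pictures are saved under pics/ and viewed, at most 10 in all, crops included, and the job is handed in when it is done.

Besides the shell and the picture viewer there is one more tool, called after "Request:" as a command line: name --argument value ..., lists and objects as JSON in quotes. send_rows: Moves the arm, as the interface text tells. Its arguments: {"type":"object","properties":{"moves":{"type":"array","items":{"type":"object","properties":{"slide":{"type":"array","items":{"type":"number"}},"turn":{"type":"array","items":{"type":"number"}},"jaw":{"type":"number"}}}},"newtons":{"type":"number"}},"required":["moves"]}

```bash
mkdir -p pics; python3 - <<'E'
from rig import manip
import cv2,numpy as np
for c in("side","top"):
    im=manip.snapshot(c);cv2.imwrite(f"pics/{c}0.png",im[:,:,::-1])
    k=manip.calibration(c);R=cv2.Rodrigues(np.array(k["rvec"],float))[0];print(c,-R.T@np.array(k["tvec"]).ravel(),R[2])
    for n in("socket","door","caddy","levers"):
        print(n,[(np.round(d["bbox"]),round(d["confidence"],2)) for d in manip.search_frame(c,n)[:2]])
o=manip.get_obs();print(o["t"],o["eef_pos"],o["orientation"],o["width"],manip.grip_point_offset)
E
```

```text
side [0.30681474 1.01037768 1.00658744] [ 0.16004078 -0.72415958 -0.67080537]
socket [(array([224., 154., 271., 227.]), 0.6), (array([253., 182., 256., 197.]), 0.42)]
door []
caddy [(array([225., 152., 270., 230.]), 0.9)]
levers [(array([226., 160., 236., 177.]), 0.59)]
top [0.42871561 0.01552107 1.39525739] [ 0.06206944  0.00637286 -0.99805149]
socket [(array([246., 174., 253., 188.]), 0.56), (array([226., 147., 274., 201.]), 0.52)]
door [(array([228., 147., 275., 201.]), 0.69), (array([221., 135., 323., 206.]), 0.33)]
caddy [(array([219., 137., 322., 206.]), 0.74), (array([225., 149., 278., 201.]), 0.57)]
levers [(array([275., 140., 305., 158.]), 0.57), (array([281., 188., 323., 222.]), 0.47)]
0.5 [0.2422186  0.52146023 0.21457363] [-4.87052326e-06  2.15696371e-01  9.76460483e-01 -1.90130373e-05] 0.9991615099201598 0.0187
```

```bash
python3 - <<'E'
import cv2
a=cv2.imread("pics/top0.png")[110:260,180:380];b=cv2.imread("pics/side0.png")[110:260,150:350]
cv2.imwrite("pics/c_top0.png",cv2.resize(a,(800,600),interpolation=cv2.INTER_CUBIC))
cv2.imwrite("pics/c_side0.png",cv2.resize(b,(800,600),interpolation=cv2.INTER_CUBIC))
E
```

```text
(no output)
```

View pics/c_top0.png

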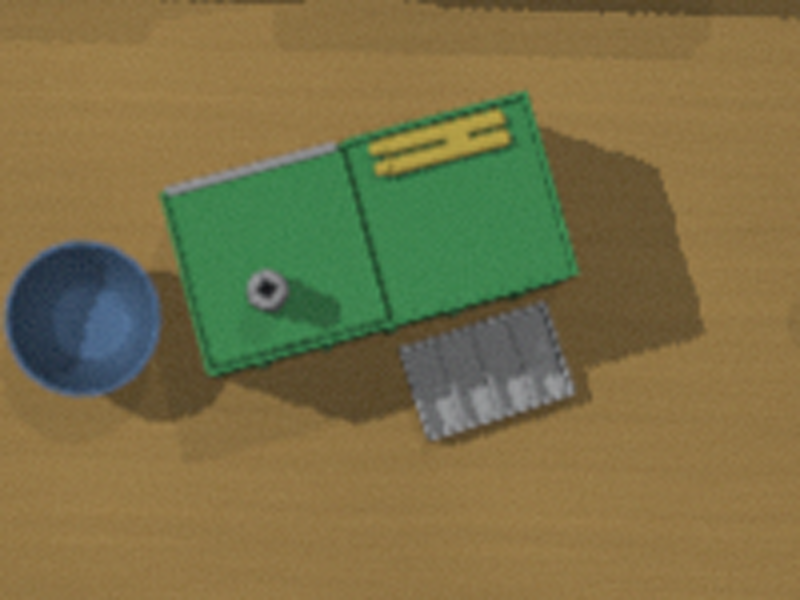

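View pics/c_side0.png

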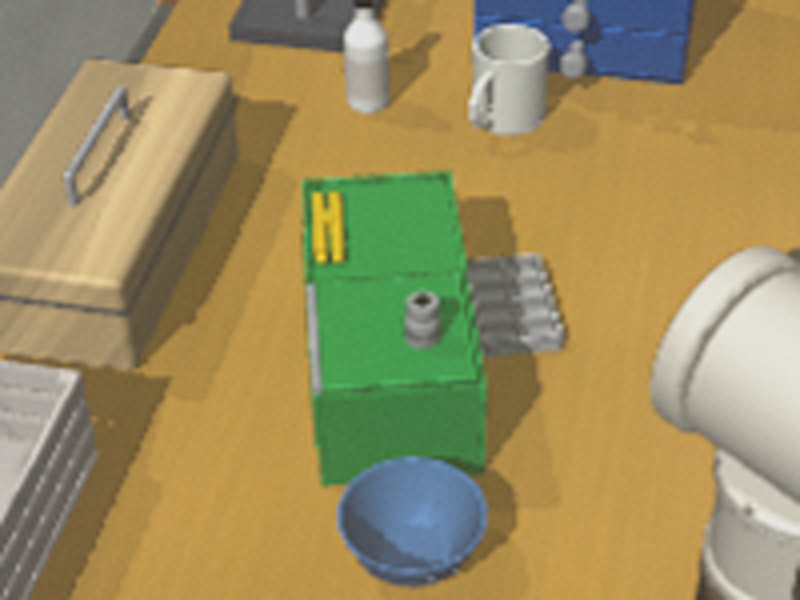

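View pics/top0.png

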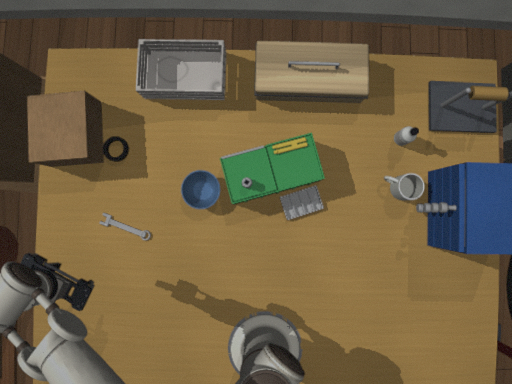

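The top crop shows the caddy's corners at about (165,192), (527,93), (577,272) and (212,375), with the socket top at (267,290). In the side crop the socket top is at (423,300), and the levers lie along the back edge. The bowl is left of the door and the tray is in front of the deck.

```bash
cat > h.py <<'E'
from rig import manip
import cv2,numpy as np
def cam(c):
    k=manip.calibration(c);return np.array(k["intrinsics"],float),np.array(k["distortion"],float),np.array(k["rvec"],float).ravel(),np.array(k["tvec"],float).ravel()
def proj(c,P):
    K,D,r,t=cam(c);return cv2.projectPoints(np.array(P,float).reshape(-1,1,3),r,t,K,D)[0].reshape(-1,2)
def tri(a,b):
    P=[];u=[]
    for c,p in(("top",a),("side",b)):
        K,D,r,t=cam(c);P.append(np.c_[cv2.Rodrigues(r)[0],t]);u.append(cv2.undistortPoints(np.array(p,float).reshape(-1,1,2),K,D).reshape(-1,2).T)
    X=cv2.triangulatePoints(*P,*u);return (X[:3]/X[3]).T
def onz(c,p,z):
    K,D,r,t=cam(c);R=cv2.Rodrigues(r)[0];u=cv2.undistortPoints(np.array(p,float).reshape(-1,1,2),K,D).reshape(-1,2)
    d=np.c_[u,np.ones(len(u))]@R;C=-R.T@t;return C+d*((z-C[2])/d[:,2])[:,None]
E
python3 - <<'E'
from h import *
T=np.array([(165,192),(527,93),(577,272),(212,375),(267,290)])/4+[180,110]
S=np.array([(316,392),(305,182),(450,173),(485,380),(423,300)])/4+[150,110]
X=tri(T,S);print(X.round(4))
from scipy.optimize import least_squares
L=np.array([[.07,.14,.110],[.07,-.14,.115],[-.07,-.14,.115],[-.07,.14,.110]])
def w(p):
    c,s=np.cos(p[2]),np.sin(p[2]);return np.c_[L[:,:2]@np.array([[c,s],[-s,c]])+p[:2],L[:,2]]
f=lambda p:np.r_[(proj("top",w(p))-T[:4]).ravel(),(proj("side",w(p))-S[:4]).ravel()]
r=least_squares(f,[.5,.05,.2]);print(r.x,r.fun.round(1))
c,s=np.cos(r.x[2]),np.sin(r.x[2])
loc=lambda q:np.array([[c,s],[-s,c]])@(q[:2]-r.x[:2])
print("socket world top/side z=.15",onz("top",T[4:],.15),onz("side",S[4:],.15),"local",loc(X[4]))
W=lambda a:np.round(np.array([[c,-s],[s,c]])@a+r.x[:2],4)
for n,a in(("press",[-.046,.07]),("deckmid",[0,-.07]),("seam",[0,0])):print(n,W(np.array(a)))
E
```

```text
[[ 0.5811  0.1419  0.104 ]
 [ 0.66   -0.1218  0.1084]
 [ 0.5292 -0.1605  0.1087]
 [ 0.4486  0.1033  0.1054]
 [ 0.5084  0.0634  0.1475]]
[ 0.55387189 -0.00783951  0.29210482] [-1.8 -0.5  0.2 -1.1  0.8  0.3 -1.1  0.   0.1 -0.3 -0.2 -1.4  0.8 -1.5
  1.1 -0.3]
socket world top/side z=.15 [[0.50691187 0.06307178 0.15      ]] [[0.50909631 0.06620971 0.15      ]] local [-0.02307     0.08129368]
press [0.4897 0.0459]
deckmid [ 0.574  -0.0749]
seam [ 0.5539 -0.0078]
```

Request:
send_rows --moves '[{"slide": [0.02,-0.04,0],"turn": [0,0,-0.1],"jaw": 0.6},{"slide": [0.04,-0.07,0],"turn": [0,0,-0.2],"jaw": 0.6},{"slide": [0.06,-0.1,0],"turn": [0,0,-0.3],"jaw": 0.6},{"slide": [0.08,-0.13,0],"turn": [0,0,-0.4],"jaw": 0.6},{"slide": [0.1,-0.16,0],"turn": [0,0,-0.5],"jaw": 0.6},{"slide": [0.12,-0.19,0],"turn": [0,0,-0.6],"jaw": 0.6},{"slide": [0.14,-0.22,0],"turn": [0,0,-0.7],"jaw": 0.6},{"slide": [0.16,-0.25,0],"turn": [0,0,-0.8],"jaw": 0.6},{"slide": [0.18,-0.28,0],"turn": [0,0,-0.845],"jaw": 0.6},{"slide": [0.2,-0.31,0],"turn": [0,0,-0.845],"jaw": 0.6}]'

```text
t: 1.33
eef_pos: [0.443, 0.2099, 0.2149]
orientation: [0.0, 0.598, 0.802, 0.0]
ft_force: [0.4, 0.6, -0.3]
width: 0.299
grasp_force: 0.0
```

Request:
send_rows --moves '[{"slide": [0.02,-0.04,0],"jaw": 0.6},{"slide": [0.04,-0.07,0],"jaw": 0.6},{"slide": [0.053,-0.104,0],"jaw": 0.6},{"slide": [0.053,-0.104,-0.03],"jaw": 0.6},{"slide": [0.053,-0.104,-0.05],"jaw": 0.6},{"slide": [0.053,-0.104,-0.05],"jaw": 0.6},{"slide": [0.053,-0.104,-0.05],"jaw": 0.6}]'

```text
validation failed for argument at $.mo...
```

Request:
send_rows --moves '[{"slide": [0.02,-0.04,0],"turn": [0,0,0],"jaw": 0.6},{"slide": [0.04,-0.07,0],"turn": [0,0,0],"jaw": 0.6},{"slide": [0.053,-0.104,0],"turn": [0,0,0],"jaw": 0.6},{"slide": [0.053,-0.104,-0.03],"turn": [0,0,0],"jaw": 0.6},{"slide": [0.053,-0.104,-0.06],"turn": [0,0,0],"jaw": 0.6},{"slide": [0.053,-0.104,-0.085],"turn": [0,0,0],"jaw": 0.6},{"slide": [0.053,-0.104,-0.085],"turn": [0,0,0],"jaw": 0.6},{"slide": [0.053,-0.104,-0.085],"turn": [0,0,0],"jaw": 0.6}]'

```text
t: 2.0
eef_pos: [0.4942, 0.1075, 0.1289]
orientation: [-0.001, 0.597, 0.802, -0.001]
ft_force: [0.0, 0.0, 0.1]
width: 0.197
grasp_force: 0.0
```

```bash
python3 - <<'E'
from h import *
a=manip.snapshot("top")[130:220,200:320];b=manip.snapshot("side")[130:220,190:310]
v=np.hstack([cv2.resize(x,(400,300),interpolation=cv2.INTER_CUBIC) for x in(a,b)])
cv2.imwrite("pics/p1.png",v[:,:,::-1]);o=manip.get_obs();print(o["t"],o["eef_pos"],o["ft_force"],o["width"])
E
```

```text
2.1 [0.49650094 0.10763483 0.13157653] [-0.23887524  0.54773919 -0.34925065] 0.19907254981295053
```

View pics/p1.png

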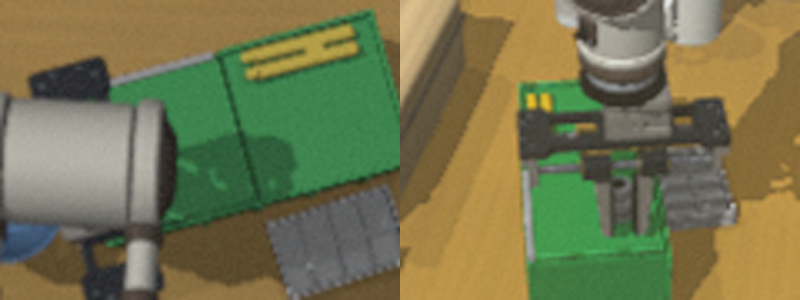

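Side view: the two fingertips at about (605,215) and (650,215) straddle the line of the socket (622,190), which is still upright. I'll go down to tip height and push slowly along the caddy's -y.

Request:
send_rows --moves '[{"slide": [0,0,-0.006],"turn": [0,0,0],"jaw": 0.6},{"slide": [0,0,-0.012],"turn": [0,0,0],"jaw": 0.6},{"slide": [0,0,-0.012],"turn": [0,0,0],"jaw": 0.6},{"slide": [0.0014,-0.0048,-0.012],"turn": [0,0,0],"jaw": 0.6},{"slide": [0.0029,-0.0096,-0.012],"turn": [0,0,0],"jaw": 0.6},{"slide": [0.0043,-0.0144,-0.012],"turn": [0,0,0],"jaw": 0.6},{"slide": [0.0058,-0.0192,-0.012],"turn": [0,0,0],"jaw": 0.6},{"slide": [0.0072,-0.024,-0.012],"turn": [0,0,0],"jaw": 0.6},{"slide": [0.0086,-0.0287,-0.012],"turn": [0,0,0],"jaw": 0.6},{"slide": [0.0101,-0.0335,-0.012],"turn": [0,0,0],"jaw": 0.6}]'

```text
t: 2.93
eef_pos: [0.5055, 0.0736, 0.1177]
orientation: [-0.0, 0.597, 0.802, 0.0]
ft_force: [-0.0, 1.7, 0.9]
width: 0.201
grasp_force: 0.6
```

Request:
send_rows --moves '[{"slide": [0.0014,-0.0048,0],"turn": [0,0,0],"jaw": 0.6},{"slide": [0.0029,-0.0096,0],"turn": [0,0,0],"jaw": 0.6},{"slide": [0.0043,-0.0144,0],"turn": [0,0,0],"jaw": 0.6},{"slide": [0.0058,-0.0192,0],"turn": [0,0,0],"jaw": 0.6},{"slide": [0.0072,-0.024,0],"turn": [0,0,0],"jaw": 0.6},{"slide": [0.0086,-0.0287,0],"turn": [0,0,0],"jaw": 0.6}]'

```text
t: 3.43
eef_pos: [0.5141, 0.0448, 0.1176]
orientation: [-0.0, 0.597, 0.802, 0.0]
ft_force: [-0.1, 1.4, 2.3]
width: 0.203
grasp_force: 0.8
```

```bash
python3 - <<'E'
from h import *
a=manip.snapshot("top")[130:220,200:320];b=manip.snapshot("side")[130:220,190:310]
v=np.hstack([cv2.resize(x,(400,300),interpolation=cv2.INTER_CUBIC) for x in(a,b)])
cv2.imwrite("pics/p2.png",v[:,:,::-1]);o=manip.get_obs();print(o["t"],o["eef_pos"],o["ft_force"],o["width"])
E
```

```text
3.5333 [0.51416751 0.04437371 0.11759765] [ 0.19391601  0.18557866 -0.63289929] 0.20151620057191316
```

View pics/p2.png

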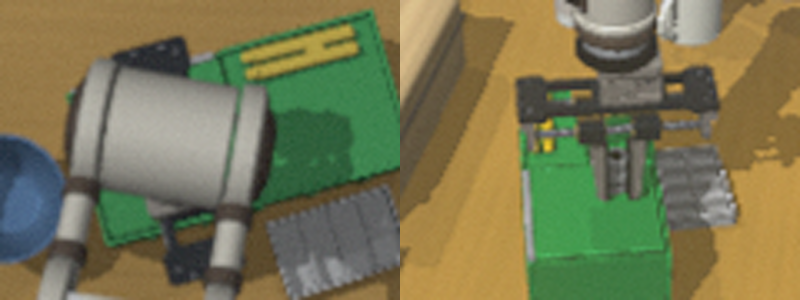

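The socket (616,165) is upright between the fingertips and has moved with them. I'll push on over the seam.

Request:
send_rows --moves '[{"slide": [0.0014,-0.0048,0],"turn": [0,0,0],"jaw": 0.6},{"slide": [0.0029,-0.0096,0],"turn": [0,0,0],"jaw": 0.6},{"slide": [0.0043,-0.0144,0],"turn": [0,0,0],"jaw": 0.6},{"slide": [0.0058,-0.0192,0],"turn": [0,0,0],"jaw": 0.6},{"slide": [0.0072,-0.024,0],"turn": [0,0,0],"jaw": 0.6},{"slide": [0.0086,-0.0287,0],"turn": [0,0,0],"jaw": 0.6},{"slide": [0.0101,-0.0335,0],"turn": [0,0,0],"jaw": 0.6},{"slide": [0.0115,-0.0383,0],"turn": [0,0,0],"jaw": 0.6},{"slide": [0.013,-0.0431,0],"turn": [0,0,0],"jaw": 0.6},{"slide": [0.0144,-0.0479,0],"turn": [0,0,0],"jaw": 0.6}]'

```text
t: 4.37
eef_pos: [0.5284, -0.0032, 0.1175]
orientation: [-0.0, 0.597, 0.802, -0.0]
ft_force: [-0.2, 0.8, -1.0]
width: 0.2
grasp_force: 0.5
```

Request:
send_rows --moves '[{"slide": [0.0014,-0.0048,0],"turn": [0,0,0],"jaw": 0.6},{"slide": [0.0029,-0.0096,0],"turn": [0,0,0],"jaw": 0.6},{"slide": [0.0043,-0.0144,0],"turn": [0,0,0],"jaw": 0.6},{"slide": [0.0058,-0.0192,0],"turn": [0,0,0],"jaw": 0.6},{"slide": [0.0072,-0.024,0],"turn": [0,0,0],"jaw": 0.6},{"slide": [0.0086,-0.0287,0],"turn": [0,0,0],"jaw": 0.6},{"slide": [0.0101,-0.0335,0],"turn": [0,0,0],"jaw": 0.6},{"slide": [0.0115,-0.0383,0],"turn": [0,0,0],"jaw": 0.6},{"slide": [0.0125,-0.0415,0],"turn": [0,0,0],"jaw": 0.6},{"slide": [0.0125,-0.0415,0],"turn": [0,0,0],"jaw": 0.6}]'

```text
t: 5.2
eef_pos: [0.5411, -0.0449, 0.1177]
orientation: [0.0, 0.597, 0.802, -0.0]
ft_force: [0.7, 0.5, 0.2]
width: 0.201
grasp_force: 0.2
```

Request:
send_rows --moves '[{"slide": [-0.0014,0.0048,0],"turn": [0,0,0],"jaw": 0.6},{"slide": [-0.0043,0.0144,0],"turn": [0,0,0],"jaw": 0.6},{"slide": [-0.0101,0.0335,0],"turn": [0,0,0],"jaw": 0.6},{"slide": [-0.0187,0.062,0.005],"turn": [0,0,0],"jaw": 0.6},{"slide": [-0.0187,0.062,0.04],"turn": [0,0,0],"jaw": 1},{"slide": [-0.035,0.085,0.05],"turn": [0,0,0],"jaw": 1},{"slide": [-0.0514,0.0908,0.05],"turn": [0,0,0],"jaw": 1},{"slide": [-0.0514,0.0908,0.05],"turn": [0,0,0],"jaw": 1},{"slide": [-0.0514,0.0908,0.05],"turn": [0,0,0],"jaw": 1}]'

```text
t: 5.95
eef_pos: [0.4889, 0.0476, 0.1676]
orientation: [0.0, 0.596, 0.803, 0.0]
ft_force: [0.3, -0.5, -0.5]
width: 0.006
grasp_force: 0.0
```

```bash
python3 - <<'E'
from h import *
a=manip.snapshot("top")[130:220,200:320];b=manip.snapshot("side")[130:220,190:310]
v=np.hstack([cv2.resize(x,(400,300),interpolation=cv2.INTER_CUBIC) for x in(a,b)])
cv2.imwrite("pics/p3.png",v[:,:,::-1]);o=manip.get_obs();print(o["t"],o["eef_pos"],o["ft_force"],o["width"])
E
```

```text
6.05 [0.48955224 0.04667387 0.16725658] [-0.50904259 -0.24004227  0.19106045] 0.0022726170456156
```

View pics/p3.png

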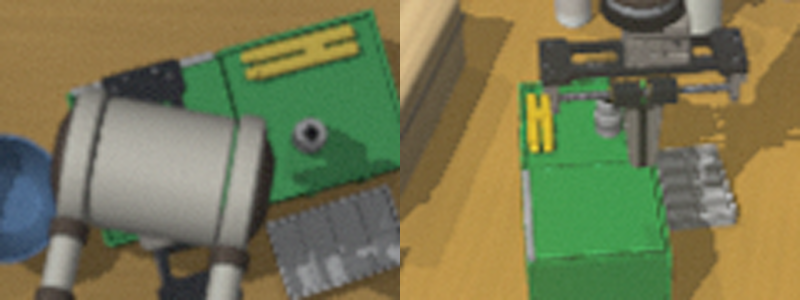

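The socket stands upright on the deck, at (310,133) in the top view and (605,118) in the side view, well past the seam and clear of the levers. Next I'll press the door near its free edge.

Request:
send_rows --moves '[{"slide": [0.005,0.0014,-0.03],"turn": [0,0,0],"jaw": 1},{"slide": [0.005,0.0014,-0.05],"turn": [0,0,0],"jaw": 1},{"slide": [0.005,0.0014,-0.055],"turn": [0,0,0],"jaw": 1},{"slide": [0.005,0.0014,-0.057],"turn": [0,0,0],"jaw": 1},{"slide": [0.005,0.0014,-0.059],"turn": [0,0,0],"jaw": 1},{"slide": [0.005,0.0014,-0.0605],"turn": [0,0,0],"jaw": 1},{"slide": [0.005,0.0014,-0.0615],"turn": [0,0,0],"jaw": 1},{"slide": [0.005,0.0014,-0.0615],"turn": [0,0,0],"jaw": 1}]'

```text
t: 6.72
eef_pos: [0.495, 0.0478, 0.1069]
orientation: [0.001, 0.597, 0.802, 0.0]
ft_force: [-2.4, -0.3, 3.7]
width: 0.004
grasp_force: 1.5
```

Request:
send_rows --moves '[{"slide": [0,0,-0.001],"turn": [0,0,0],"jaw": 1},{"slide": [0,0,-0.0012],"turn": [0,0,0],"jaw": 1},{"slide": [0,0,-0.0012],"turn": [0,0,0],"jaw": 1}]'

```text
t: 6.97
eef_pos: [0.4951, 0.0479, 0.1054]
orientation: [0.001, 0.597, 0.802, 0.0]
ft_force: [-1.7, -0.2, 2.6]
width: 0.009
grasp_force: 1.6
```

Request:
send_rows --moves '[{"slide": [0,0,0.03],"turn": [0,0,0],"jaw": 1},{"slide": [0,0,0.07],"turn": [0,0,0],"jaw": 1},{"slide": [0,0,0.11],"turn": [0,0,0],"jaw": 1},{"slide": [-0.03,0.03,0.13],"turn": [0,0,0],"jaw": 1},{"slide": [-0.06,0.06,0.15],"turn": [0,0,0],"jaw": 1},{"slide": [-0.09,0.09,0.15],"turn": [0,0,0],"jaw": 1},{"slide": [-0.12,0.12,0.15],"turn": [0,0,0],"jaw": 1},{"slide": [-0.15,0.15,0.15],"turn": [0,0,0],"jaw": 1},{"slide": [-0.16,0.18,0.15],"turn": [0,0,0],"jaw": 1},{"slide": [-0.16,0.2,0.15],"turn": [0,0,0],"jaw": 1}]'

```text
t: 7.8
eef_pos: [0.3316, 0.251, 0.2552]
orientation: [-0.0, 0.596, 0.803, 0.001]
ft_force: [0.5, -0.5, -0.0]
width: 0.012
grasp_force: 0.0
```

```bash
python3 - <<'E'
from h import *
a=manip.snapshot("top")[130:220,200:320];b=manip.snapshot("side")[130:220,190:310]
v=np.hstack([cv2.resize(x,(400,300),interpolation=cv2.INTER_CUBIC) for x in(a,b)])
cv2.imwrite("pics/p4.png",v[:,:,::-1]);o=manip.get_obs();print(o["t"],o["eef_pos"],o["ft_force"],o["width"])
E
```

```text
7.9 [0.3334195  0.25066693 0.25493344] [0.47561957 0.20743797 0.39821959] 0.008720223922351307
```

View pics/p4.png

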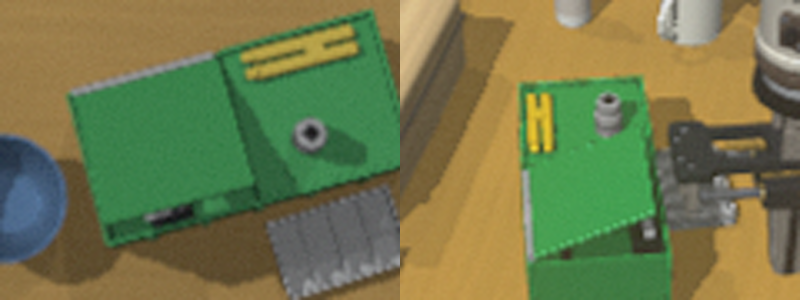

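The door is ajar with its free edge raised. The socket stands upright on the deck at (310,133), and the levers, bowl and tray have not moved.

Request:
send_rows --moves '[{"slide": [0,0,0],"turn": [0,0,0],"jaw": 1},{"slide": [0,0,0],"turn": [0,0,0],"jaw": 1},{"slide": [0,0,0],"turn": [0,0,0],"jaw": 1},{"slide": [0,0,0],"turn": [0,0,0],"jaw": 1}]'

```text
t: 8.23
eef_pos: [0.3349, 0.2472, 0.2548]
orientation: [0.0, 0.598, 0.802, -0.0]
ft_force: [0.1, 0.3, 0.7]
width: 0.002
grasp_force: 0.0
```

```bash
python3 -c "
from rig import manip
print(manip.sign_off())"
```

```text
the job is handed in; nothing more can be done
None
```

The socket was pushed upright onto the fixed deck, the door was then pressed and sprang ajar, and the job was handed in at about 8 s with the arm clear and, in the last close-up pictures, the levers, bowl and tray unmoved.

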